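Centre-punch the last hole of a base plate

TASK

The aluminium base plate on the round steel block has three holes drilled; its fourth corner is only scribed with a small circle and cross. Take the automatic centre punch from its stand, set its point on that cross and press straight down until the punch snaps, then hang it upright in the stand again. Leave the plate in place on the block and do not disturb the other things.

Things in the scene. Friction and masses are not known exactly. Their poses are not given: they have to be found in the camera images.
- punch: automatic centre punch, steel, 140 mm long, 0.2 kg, point along its -z; origin at the centre of the underside of its round guard (34 mm across, z 0 to 5 mm). Above it a knurled grip 18 mm across (z 5 to 45 mm) and a cap up to z = 62 mm: grip it from above, just over the guard, at any yaw. Below, a barrel at most 14.4 mm across down to z = -50 mm and a 6 mm nose rod to the point at z = -78 mm.
- punch_point (a point): the point of the punch's nose, 78 mm below the punch's origin while the nose is out. Pressed, the nose goes up into the barrel against a spring (4 N to start, 1.4 N more each mm); after about 7 mm, at 14 N, the punch trips with a snap and the force falls by about 3 N; after 14 mm it is solid. Lifted off, the nose comes out and the punch re-arms itself.
- striker (a joint): slide of the striker inside the punch, m: 0 armed, jumps to 0.0025 when the punch trips, and back to 0 when the nose is let out again.
- stand: fixed stand of grey folded steel, base 100 x 74 mm; origin on the bench under the punch's place, x towards its upright back. At its top two flat prongs along x (62 mm across in all, nothing above them) with a slot 22 mm wide, open to -x and ending 13 mm behind the punch's place. Each prong ends, 29 mm in front of it, in a lip 4 mm high. The punch lifts straight up and goes back straight down.
- stand_seat (a point): place of the punch in the stand: middle of the slot at the height of the prongs' upper faces, 100 mm above the bench. Hung up, the barrel is in the slot, the guard lies on the prongs and the punch's origin is here.
- base_plate: loose aluminium plate, 120 x 80 x 6 mm, 0.16 kg, lying flat on the block; origin at the centre of its underside, long side along its x. Three corners have 10 mm holes; thin scribed lines join them.
- cross (a point): the scribed cross in a 13 mm scribed circle, on the upper face of the plate (31 mm above the bench) at its corner without a hole, 44 mm along x and 26 mm along y from the plate's centre.
- bench_block: fixed round steel block, 127 mm across, 25 mm high, under the plate; origin at the centre of its underside.
- transformer_l: bystander: the largest yellow-taped transformer, 35 x 81 x 38 mm; origin at the centre of its underside.
- marker_pen: bystander: marker pen, 17 x 135 x 16 mm, lying on the bench; origin at the centre of its underside.
- dial_caliper: bystander: dial caliper, 97 x 234 x 14 mm, lying on the bench; origin at the centre of its underside.
- solder_reel: bystander: reel of wire, 54 mm across, 36 mm high; origin at the centre of its underside.
Mind the look-alikes: they are no part of the job. There is more than one size of the punch; the job needs the larger.

How it is judged (in metres and radians):
On the way:
1. the upright punch has tripped with its point on the scribed cross (value of joint striker above 0.0015 m and distance between punch_point and cross below 0.006 m and angle between punch's own z axis and vertical below 0.14 rad), for 0.05 s.
At the end, for the whole second after the job is handed in: The punch hangs still and upright (0.08 rad) in the stand, guard flat on the prongs (3 mm in height, 14 mm from the seat); the plate lies flat on the block, within 15 mm of its start. On the way the punch tripped with its point within 6 mm of the cross and within 0.14 rad of upright (distance between punch and stand_seat below 0.014 m and z of punch in the frame of stand_seat between -0.003 and 0.003 m and angle between punch's own z axis and vertical below 0.08 rad and linear speed of punch below 0.02 m/s and distance of base_plate from where it was at the start of the episode below 0.015 m and angle between base_plate's own z axis and vertical below 0.05 rad); the robot touches nothing.
It fails at once if a bystander is pushed more than 30 mm (distance of any of transformer_l, marker_pen, dial_caliper, solder_reel from where it was at the start of the episode above 0.03 m).
It also fails if it takes over 54 s, if anything falls off the work surface, if the arm or the gripper's body presses on something with over 40 N, if the wrist force passes 120 N, or if a joint passes its speed limit or range.

ROBOT

A 6-joint arm with a two-finger parallel gripper is mounted at the origin on a cart in front of the work surface, level with it; the furniture and walls round the work are solid. World frame = base frame: x ahead of the robot, y to its left, z up, the work surface at z = 0. Lengths are in m, angles in degrees, forces in N, time in s.
With the tool pointing down it reaches from about 0.4 to 0.825 m from the base axis. Payload 7 kg.
Tool frame: the origin (TCP) lies midway between the tips of the shut fingers; the grasp point (between the pads) lies 19 mm behind it; z points along the fingers, y is the line along which they close (so a half turn about z gives the same grasp; the last joint's range is limited). The gripper opens to 88 mm and grips with 3 to 60 N. Pads are 19 mm wide; open, the fingers measure 130 mm over their backs; the gripper's body (78 mm by 193 mm) begins 47 mm behind the grasp point.
Start: joints at [-48.008, 20.546, 0.682, 0, -70.136, -16.507], TCP at [0.29, -0.609, 0.227] pointing down, gripper open.
Joint ranges: [-176.03, 176.03], [-82.01, 121.73], [-58.28, 71.71], [-173.87, 95.51], [-174.79, -0.11], [-173.66, 173.66]. Speed limits (degrees/s): [136.94, 136.94, 172.46, 180, 180, 180].

INTERFACE

Orientations are given as [roll, pitch, yaw] about the fixed x, y, z axes, in that order (R = Rz(yaw) Ry(pitch) Rx(roll)).
In Python, from plant import r gives the robot as it stands. The module is installed in compiled form; this text tells all that it offers.
- The arm moves only by the tool play_rows, never from a script. Its argument "rows" is a list of rows, each an object with "slide": the shift along the tool's x, y, z as a fraction of full scale, a list of three; "delta_rot": the turn, a rotation vector about the tool's x, y, z as a fraction of full scale, a list of three; "fingers": the opening, from -1 (shut) to 1 (fully open). In form: [{"slide": [x, y, z], "delta_rot": [rx, ry, rz], "fingers": fingers}, ...]. A call has 1 to 8 rows; each row shifts and turns the commanded pose from where the row before left it, along the tool's axes as they then stand; what a row does not reach is not made up. Full scale, the value 1, is 0.15 m for a shift and 0.08 rad for a turn. A row lasts 1/8 s, in which the tool goes at most 62.5 mm and 10.7 degrees, less where a joint would pass 70% of its speed; a pose out of reach is approached as far as the arm can. A call with a number of a shift or a turn outside -1 to 1 is refused whole. A call with a gripper value outside its range is refused whole. The fingers move at their own pace and stop on an object; "squeeze" is the grip in N (left out, the last holds). Time passes only in rows, so rows that do not move let the fingers close. It gives the time, the measured TCP pose, the force, the opening and the grip force at its end, in the units of the state.
- r.get_state(): the state, without advancing time (a new reading comes with each control period).
- r.capture(name): name is "scene" or "top"; returns a dict with "image" (480x640x3 uint8, blue, green, red), "fx", "fy", "cx", "cy" (pixels), "R" (3x3) and "t" (3): a world point X has camera coordinates R X + t. Camera axes: x right, y down, z forward; pixel columns grow to the right and rows downward; lengths in m; the calibration is good to about 2 mm. A picture is of the moment at which its call begins. There is no depth.
- r.close_job(): hands the job in; it is judged then, once.
The state is a dict: "time_s": time; "joints": joint angles; "qd": joint speeds; "joint_torque": joint torques, N m; "tcp_pos": TCP position; "eef_rot": TCP orientation; "contact_force": force on the tool from outside, world axes, zero at the start; "moment": the same for the moment, N m; "gripper_width": finger opening in m; "gripper_force": force on a finger pad.
Only numpy, scipy, OpenCV 4.12 (cv2) and the standard library are available. Lean on these libraries where they do the work, as an engineer would, in place of code of your own. Each camera call takes 0.05 s, during which the arm holds its last target. There are 200 camera calls.

## Working session

There is one attempt and no reset: what is moved stays moved. The work goes in short steps, Python scripts to look and compute and a tool call to move; the robot and the scene stay as the last step left them, time stands still between calls to the robot, and variables do not carry over. Pictures are saved under pics/ and viewed, at most 10 in all, crops included, and the job is handed in when it is done.

Besides the shell and the picture viewer there is one more tool, called after "Request:" as name([rows], argument=value, ...), one row to a line, values as JSON. play_rows: Moves the arm, as the interface text tells. Shift numbers are shares of 0.15 m and turn numbers shares of 0.08 rad, none past 1 either way. Its arguments: {"type":"object","properties":{"rows":{"type":"array"},"squeeze":{"type":"number"}},"required":["rows"]}

```bash
mkdir -p pics; cat > h.py <<'E'
import numpy as np,cv2
from plant import r
def cap(n,f=None):
    c=r.capture(n)
    if f: cv2.imwrite('pics/'+f,c['image'])
    np.savez('/tmp/'+n,**c); return c
def ray(c,u,v,z):
    R=np.array(c['R']);t=np.array(c['t']);d=R.T@np.array([(u-c['cx'])/c['fx'],(v-c['cy'])/c['fy'],1]);o=-R.T@t
    return o+d*(z-o[2])/d[2]
def proj(c,X):
    p=np.array(c['R'])@np.array(X)+np.array(c['t']);return c['fx']*p[0]/p[2]+c['cx'],c['fy']*p[1]/p[2]+c['cy']
E
python3 - <<'E'
from h import *
for n in('scene','top'):
    c=cap(n,n+'0.png');print(n,c['fx'],-np.array(c['R']).T@c['t'],np.array(c['R']).round(3).tolist())
print(r.get_state())
E
```

```text
scene 481.9680119494493 [-0.40274102 -0.62856834  0.67568025] [[0.565, -0.824, 0.022], [-0.369, -0.277, -0.887], [0.738, 0.494, -0.461]]
top 449.51230876718597 [0.47444975 0.01192576 1.07079091] [[0.005, -1.0, 0.011], [-0.997, -0.005, -0.081], [0.081, -0.011, -0.997]]
{'time_s': 0.1, 'joints': array([-4.80080164e+01,  2.05872095e+01,  6.39878487e-01, -1.70928454e-02,
       -7.01335404e+01, -1.65080045e+01]), 'qd': array([ 0.1028076 , -0.08294772,  0.12407253,  0.04138521,  0.02061436,
       -0.00643496]), 'joint_torque': array([-1.09328197e-03, -5.84163702e+01,  2.93750900e+01,  7.01542899e+00,
        1.01918538e-02, -5.50750144e-05]), 'tcp_pos': array([ 0.29023619, -0.60895726,  0.22572625]), 'eef_rot': array([ 1.79917896e+02, -7.57470729e-03, -1.54521835e+02]), 'contact_force': array([ 0.38274697, -0.36113802,  0.12337788]), 'moment': array([ 0.05968993,  0.0234898 , -0.04641029]), 'gripper_force': 0.0, 'gripper_width': 0.08739069470689631}
```

View pics/scene0.png

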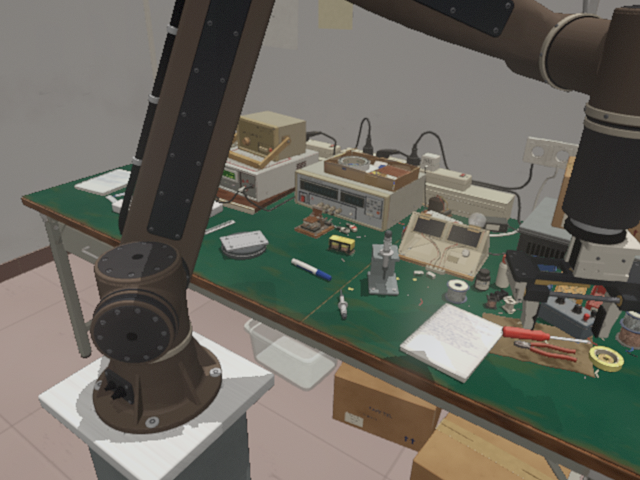

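View pics/top0.png

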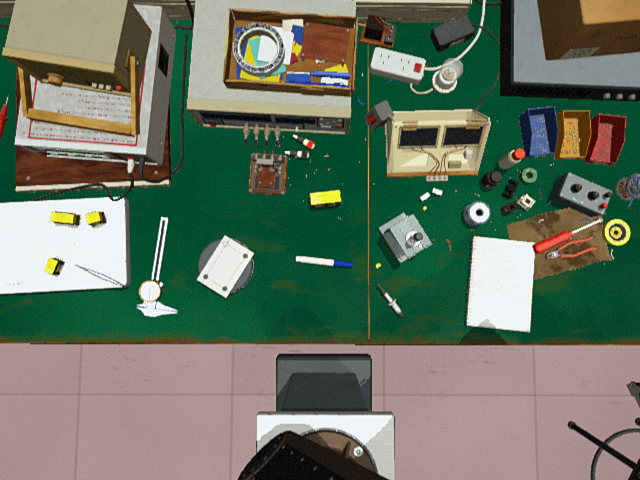

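The scene shows the punch hanging in the grey stand at scene (385,260) and top (408,238). The plate on the block is at top (227,266). Candidates for the punch are the one in the stand at top (410,237) and a smaller one lying on the bench at top (390,300). I choose the one in the stand and will check it in a close crop.

```bash
python3 - <<'E'
from h import *
t=cv2.imread('pics/top0.png');s=cv2.imread('pics/scene0.png')
f=lambda i,x,y,w,h,W,H:cv2.resize(i[y:y+h,x:x+w],(W,H),interpolation=cv2.INTER_CUBIC)
a=f(t,190,230,70,70,400,400);b=f(t,375,205,70,70,400,400)
c=f(s,350,225,80,40,400,200);d=f(s,205,225,80,40,400,200)
c=f(s,345,225,100,75,267,200);d=f(s,205,225,80,40,400,200);c=cv2.copyMakeBorder(c,0,0,0,133,cv2.BORDER_CONSTANT)
cv2.imwrite('pics/c1.png',np.vstack([np.hstack([a,b]),np.hstack([d,c])]))
E
```

```text
(no output)
```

View pics/c1.png

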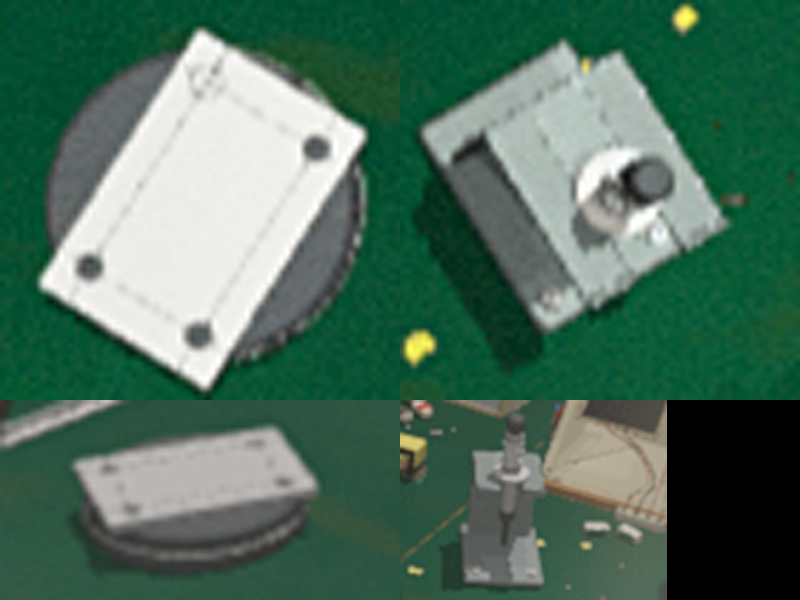

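The crop shows the scribed cross at about top (226,243.6), at the far corner of the plate. The guard is at about top (413,239) and the cap top at about (418,236). The punch in the stand is the large one.

```bash
python3 - <<'E'
from h import *
c=np.load('/tmp/top.npz');s=np.load('/tmp/scene.npz')
k=400/70
q=lambda x,y,z,ox,oy:ray(c,(x+.5)/k-.5+ox,(y+.5)/k-.5+oy,z)
H=[q(x,y,.031,190,230) for x,y in((207,77),(316,148),(90,267),(199,336))]
print(np.round(H,4)); print(np.linalg.norm(H[0]-H[1]),np.linalg.norm(H[0]-H[2]), H[1]+H[2]-H[3])
print('guard',q(217,193,.105,375,205),'cap',q(248,180,.162,375,205))
# prong corners: front/back of stand
print('prong',[q(x,y,.1,375,205).round(4) for x,y in((85,132),(222,55))], [q(x,y,.104,375,205).round(4) for x,y in ((325,225),(190,300))])
for z in(.1,.105,.162):print(z,proj(s,[*q(217,193,.105,375,205)[:2],z]))
print(proj(s,H[0]))
E
```

```text
[[0.5458 0.2313 0.031 ]
 [0.5173 0.1867 0.031 ]
 [0.4689 0.2766 0.031 ]
 [0.4415 0.2322 0.031 ]]
0.052925586041275056 0.0891581631436934 [0.5446657  0.23110379 0.031     ]
guard [ 0.5530046  -0.18650646  0.105     ] cap [ 0.55307014 -0.18590481  0.162     ]
prong [array([ 0.5764, -0.1375,  0.1   ]), array([ 0.6063, -0.19  ,  0.1   ])] [array([ 0.5412, -0.2275,  0.104 ]), array([ 0.5125, -0.1761,  0.104 ])]
0.1 (np.float64(386.25504931127307), np.float64(252.6935885335511))
0.105 (np.float64(386.42845074535944), np.float64(250.91908408778875))
0.162 (np.float64(388.45389447006704), np.float64(230.19169556836164))
(np.float64(256.6764392415325), np.float64(232.75838441367287))
```

Request:
play_rows([
  {"slide": [-0.28, 0.18, 0], "delta_rot": [0, 0, 0], "fingers": 1},
  {"slide": [-0.28, 0.18, 0], "delta_rot": [0, 0, 0], "fingers": 1},
  {"slide": [-0.28, 0.18, 0], "delta_rot": [0, 0, 0], "fingers": 1},
  {"slide": [-0.28, 0.18, 0], "delta_rot": [0, 0, 0], "fingers": 1},
  {"slide": [-0.28, 0.18, 0], "delta_rot": [0, 0, 0], "fingers": 1},
  {"slide": [-0.28, 0.18, 0], "delta_rot": [0, 0, 0], "fingers": 1},
  {"slide": [-0.28, 0.18, 0], "delta_rot": [0, 0, 0], "fingers": 1},
  {"slide": [-0.28, 0.18, 0], "delta_rot": [0, 0, 0], "fingers": 1},
])

```text
time_s: 1.1
tcp_pos: [0.5012, -0.2682, 0.2264]
eef_rot: [180.0, -0.0, -154.5]
contact_force: [0.7, -0.4, 0.2]
gripper_width: 0.0877
gripper_force: 0.0
```

```bash
cat >> h.py <<'E'
from scipy.spatial.transform import Rotation as Ro
def go(x,y,z):
    s=r.get_state();R=Ro.from_euler('xyz',s['eef_rot'],degrees=True)
    print('t',round(s['time_s'],2),'tcp',s['tcp_pos'].round(4),'rot',s['eef_rot'].round(2),'need/0.15',(R.inv().apply(np.array([x,y,z])-s['tcp_pos'])/.15).round(3),'F',s['contact_force'].round(1),'w',round(s['gripper_width'],4))
    D=R.inv()*Ro.from_euler('xyz',[180,0,s['eef_rot'][2]],degrees=True);print('level/0.08',(D.as_rotvec()/.08).round(3))
E
python3 -c "
from h import *
go(.553,-.186,.15)"
```

```text
t 1.1 tcp [ 0.5012 -0.2682  0.2264] rot [ 1.7998e+02 -1.0000e-02 -1.5451e+02] need/0.15 [-0.547  0.346  0.509] F [ 0.7 -0.4  0.2] w 0.0877
level/0.08 [ 0.004 -0.003 -0.   ]
```

Request:
play_rows([
  {"slide": [-0.27, 0.17, 0], "delta_rot": [0, 0, 0], "fingers": 1},
  {"slide": [-0.27, 0.17, 0], "delta_rot": [0, 0, 0], "fingers": 1},
  {"slide": [0, 0, 0.17], "delta_rot": [0, 0, 0], "fingers": 1},
  {"slide": [0, 0, 0.17], "delta_rot": [0, 0, 0], "fingers": 1},
  {"slide": [0, 0, 0], "delta_rot": [0, 0, 0], "fingers": 1},
])

```text
time_s: 1.72
tcp_pos: [0.5505, -0.1885, 0.1734]
eef_rot: [179.9, -0.2, -154.5]
contact_force: [0.0, 0.1, 0.5]
gripper_width: 0.0879
gripper_force: 0.0
```

```bash
python3 -c "
from h import *
go(.553,-.1863,.110)
c=cap('scene');i=c['image'][170:290,310:470];t=cap('top')['image'][180:300,340:500]
cv2.imwrite('pics/a1.png',np.hstack([cv2.resize(j,(400,300),interpolation=cv2.INTER_CUBIC) for j in(i,t)]))"
```

```text
t 1.73 tcp [ 0.5505 -0.1885  0.1734] rot [ 179.86   -0.22 -154.51] need/0.15 [-0.023  0.005  0.423] F [0.  0.1 0.5] w 0.0879
level/0.08 [ 0.03  -0.049 -0.   ]
```

View pics/a1.png

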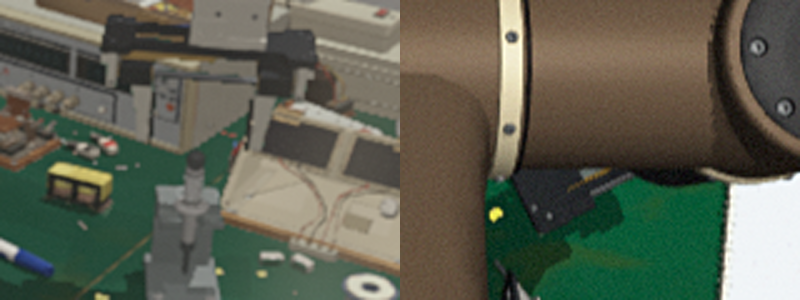

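The left part shows the cap at crop (196,155), centred between the fingers (inner faces at about x 145 and 250). The arm hides it in the top view. I'm descending and gripping.

Request:
play_rows([
  {"slide": [-0.02, 0.005, 0.1], "delta_rot": [0, 0, 0], "fingers": 1},
  {"slide": [0, 0, 0.12], "delta_rot": [0, 0, 0], "fingers": 1},
  {"slide": [0, 0, 0.12], "delta_rot": [0, 0, 0], "fingers": 1},
  {"slide": [0, 0, 0.08], "delta_rot": [0, 0, 0], "fingers": 1},
  {"slide": [0, 0, 0], "delta_rot": [0, 0, 0], "fingers": 1},
  {"slide": [0, 0, 0], "delta_rot": [0, 0, 0], "fingers": 1},
])

```text
time_s: 2.58
tcp_pos: [0.5548, -0.187, 0.1132]
eef_rot: [-180.0, 0.0, -154.5]
contact_force: [0.1, -0.3, 0.9]
gripper_width: 0.0878
gripper_force: 0.0
```

```bash
python3 -c "
from h import *
go(.553,-.1863,.110)"
```

```text
t 2.58 tcp [ 0.5548 -0.187   0.1132] rot [-1.7997e+02  4.0000e-02 -1.5451e+02] need/0.15 [0.009 0.009 0.021] F [ 0.1 -0.3  0.9] w 0.0878
level/0.08 [-0.007  0.009 -0.   ]
```

Request:
play_rows([
  {"slide": [0.01, 0.009, 0.018], "delta_rot": [0, 0, 0], "fingers": 1},
  {"slide": [0, 0, 0], "delta_rot": [0, 0, 0], "fingers": 0},
  {"slide": [0, 0, 0], "delta_rot": [0, 0, 0], "fingers": -0.4},
  {"slide": [0, 0, 0], "delta_rot": [0, 0, 0], "fingers": -1},
  {"slide": [0, 0, 0], "delta_rot": [0, 0, 0], "fingers": -1},
  {"slide": [0, 0, 0], "delta_rot": [0, 0, 0], "fingers": -1},
  {"slide": [0, 0, 0], "delta_rot": [0, 0, 0], "fingers": -1},
], squeeze=20)

```text
time_s: 3.45
tcp_pos: [0.5524, -0.1863, 0.1099]
eef_rot: [-180.0, -0.0, -154.5]
contact_force: [0.8, -0.3, 0.0]
gripper_width: 0.0333
gripper_force: 0.0
```

Request:
play_rows([
  {"slide": [0, 0, 0], "delta_rot": [0, 0, 0], "fingers": -1},
  {"slide": [0, 0, 0], "delta_rot": [0, 0, 0], "fingers": -1},
  {"slide": [0, 0, 0], "delta_rot": [0, 0, 0], "fingers": -1},
], squeeze=55)

```text
time_s: 3.82
tcp_pos: [0.5524, -0.1864, 0.1098]
eef_rot: [-180.0, -0.0, -154.5]
contact_force: [-0.1, -0.5, -0.7]
gripper_width: 0.0169
gripper_force: 55.0
```

```bash
python3 -c "
from h import *
go(.553,-.1863,.110)"
```

```text
t 3.83 tcp [ 0.5524 -0.1864  0.1098] rot [-180.     -0.   -154.51] need/0.15 [-0.004 -0.001 -0.001] F [-0.1 -0.5 -0.7] w 0.0169
level/0.08 [-0.001 -0.     0.   ]
```

Request:
play_rows([
  {"slide": [0, 0, -0.08], "delta_rot": [0, 0, 0], "fingers": -1},
  {"slide": [0, 0, -0.18], "delta_rot": [0, 0, 0], "fingers": -1},
  {"slide": [0, 0, -0.2], "delta_rot": [0, 0, 0], "fingers": -1},
  {"slide": [0, 0, -0.2], "delta_rot": [0, 0, 0], "fingers": -1},
  {"slide": [0, 0, -0.1], "delta_rot": [0, 0, 0], "fingers": -1},
  {"slide": [0, 0, 0], "delta_rot": [0, 0, 0], "fingers": -1},
])

```text
time_s: 4.58
tcp_pos: [0.5528, -0.1863, 0.2248]
eef_rot: [-180.0, 0.1, -154.5]
contact_force: [-0.9, 0.9, -1.8]
gripper_width: 0.0168
gripper_force: 55.0
```

```bash
python3 -c "
from h import *
go(.545,.231,.225)"
```

```text
t 4.58 tcp [ 0.5528 -0.1863  0.2248] rot [-1.7996e+02  1.1000e-01 -1.5452e+02] need/0.15 [-1.150e+00  2.534e+00 -1.000e-03] F [-0.9  0.9 -1.8] w 0.0168
level/0.08 [-0.009  0.023 -0.   ]
```

Request:
play_rows([
  {"slide": [-0.08, 0.18, 0], "delta_rot": [0, 0, 0], "fingers": -1},
  {"slide": [-0.14, 0.31, 0], "delta_rot": [0, 0, 0], "fingers": -1},
  {"slide": [-0.14, 0.31, 0], "delta_rot": [0, 0, 0], "fingers": -1},
  {"slide": [-0.14, 0.31, 0], "delta_rot": [0, 0, 0], "fingers": -1},
  {"slide": [-0.14, 0.31, 0], "delta_rot": [0, 0, 0], "fingers": -1},
  {"slide": [-0.14, 0.31, 0], "delta_rot": [0, 0, 0], "fingers": -1},
  {"slide": [-0.14, 0.31, 0], "delta_rot": [0, 0, 0], "fingers": -1},
  {"slide": [-0.14, 0.31, 0], "delta_rot": [0, 0, 0], "fingers": -1},
])

```text
time_s: 5.58
tcp_pos: [0.5433, 0.2017, 0.2223]
eef_rot: [-180.0, -0.1, -154.5]
contact_force: [0.5, 0.4, -1.4]
gripper_width: 0.017
gripper_force: 55.0
```

Request:
play_rows([
  {"slide": [-0.08, 0.18, 0], "delta_rot": [0, 0, 0], "fingers": -1},
  {"slide": [0, 0, 0.2], "delta_rot": [0, 0, 0], "fingers": -1},
  {"slide": [0, 0, 0.2], "delta_rot": [0, 0, 0], "fingers": -1},
  {"slide": [0, 0, 0.1], "delta_rot": [0, 0, 0], "fingers": -1},
  {"slide": [0, 0, 0], "delta_rot": [0, 0, 0], "fingers": -1},
  {"slide": [0, 0, 0], "delta_rot": [0, 0, 0], "fingers": -1},
])

```text
time_s: 6.32
tcp_pos: [0.5441, 0.23, 0.1497]
eef_rot: [-180.0, 0.1, -154.5]
contact_force: [1.2, 0.4, -0.3]
gripper_width: 0.0171
gripper_force: 55.0
```

```bash
python3 -c "
from h import *
go(.545,.231,.129)
s=cap('scene');t=cap('top')
p=r.get_state()['tcp_pos'];P=[p[0],p[1],p[2]-.0878]
print(proj(s,P),proj(s,[.545,.231,.031]),proj(t,P),proj(t,[.545,.231,.031]))
i=s['image'][185:260,205:305];j=t['image'][205:280,180:280]
cv2.imwrite('pics/a2.png',np.hstack([cv2.resize(k,(400,300),interpolation=cv2.INTER_CUBIC) for k in(i,j)]))"
```

```text
t 6.33 tcp [0.5441 0.23   0.1497] rot [-1.8000e+02  7.0000e-02 -1.5452e+02] need/0.15 [-0.008  0.003  0.138] F [ 1.2  0.4 -0.3] w 0.0171
level/0.08 [-0.001  0.015 -0.   ]
(np.float64(256.1901674790007), np.float64(223.51597494632387)) (np.float64(256.58554587854195), np.float64(232.88437750570168)) (np.float64(223.40881683925187), np.float64(242.85410362916443)) (np.float64(225.94759295040672), np.float64(243.40049347526946))
```

View pics/a2.png

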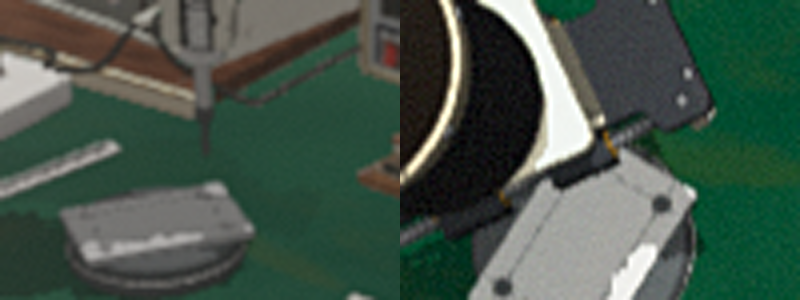

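The scene crop shows the punch upright, with its point at scene (256.6,224.1) against a predicted (256.2,223.5). That puts it over the plate corner with the cross. I'm lowering and pressing.

Request:
play_rows([
  {"slide": [-0.008, 0.003, 0.1], "delta_rot": [0, 0, 0], "fingers": -1},
  {"slide": [0, 0, 0.07], "delta_rot": [0, 0, 0], "fingers": -1},
  {"slide": [0, 0, 0], "delta_rot": [0, 0, 0], "fingers": -1},
  {"slide": [0, 0, 0], "delta_rot": [0, 0, 0], "fingers": -1},
])

```text
time_s: 6.92
tcp_pos: [0.5445, 0.2307, 0.1233]
eef_rot: [-180.0, -0.0, -154.5]
contact_force: [0.5, 0.5, -1.9]
gripper_width: 0.0167
gripper_force: 55.0
```

```bash
python3 -c "
from h import *
go(.545,.231,.118)"
```

```text
t 6.92 tcp [0.5445 0.2307 0.1233] rot [-1.7999e+02 -1.0000e-02 -1.5451e+02] need/0.15 [-0.004  0.     0.035] F [ 0.5  0.5 -1.9] w 0.0167
level/0.08 [-0.003 -0.002  0.   ]
```

Request:
play_rows([
  {"slide": [-0.003, 0, 0.02], "delta_rot": [0, 0, 0], "fingers": -1},
  {"slide": [0, 0, 0.02], "delta_rot": [0, 0, 0], "fingers": -1},
  {"slide": [0, 0, 0.015], "delta_rot": [0, 0, 0], "fingers": -1},
  {"slide": [0, 0, 0], "delta_rot": [0, 0, 0], "fingers": -1},
])

```text
time_s: 7.42
tcp_pos: [0.5453, 0.2312, 0.1158]
eef_rot: [-180.0, 0.1, -154.5]
contact_force: [-1.3, 0.6, 6.1]
gripper_width: 0.0171
gripper_force: 55.0
```

Request:
play_rows([
  {"slide": [0, 0, 0.01], "delta_rot": [0, 0, 0], "fingers": -1},
  {"slide": [0, 0, 0.01], "delta_rot": [0, 0, 0], "fingers": -1},
])

```text
time_s: 7.68
tcp_pos: [0.5455, 0.2314, 0.1133]
eef_rot: [-180.0, 0.1, -154.5]
contact_force: [-1.1, 0.3, 7.3]
gripper_width: 0.0173
gripper_force: 55.0
```

Request:
play_rows([
  {"slide": [0, 0, 0.01], "delta_rot": [0, 0, 0], "fingers": -1},
  {"slide": [0, 0, 0], "delta_rot": [0, 0, 0], "fingers": -1},
])

```text
time_s: 7.92
tcp_pos: [0.5457, 0.2314, 0.1121]
eef_rot: [-180.0, 0.1, -154.5]
contact_force: [-1.6, 0.1, 10.1]
gripper_width: 0.0169
gripper_force: 55.0
```

Request:
play_rows([
  {"slide": [0, 0, 0.01], "delta_rot": [0, 0, 0], "fingers": -1},
])

```text
time_s: 8.05
tcp_pos: [0.5458, 0.2314, 0.1108]
eef_rot: [-180.0, 0.2, -154.5]
contact_force: [-2.0, 0.7, 11.6]
gripper_width: 0.0171
gripper_force: 55.0
```

Request:
play_rows([
  {"slide": [0, 0, 0.008], "delta_rot": [0, 0, 0], "fingers": -1},
])

```text
time_s: 8.18
tcp_pos: [0.5459, 0.2315, 0.1098]
eef_rot: [-180.0, 0.2, -154.5]
contact_force: [-1.9, -0.4, 12.5]
gripper_width: 0.0171
gripper_force: 55.0
```

Request:
play_rows([
  {"slide": [0, 0, 0.007], "delta_rot": [0, 0, 0], "fingers": -1},
])

```text
time_s: 8.3
tcp_pos: [0.546, 0.2315, 0.1089]
eef_rot: [-180.0, 0.2, -154.5]
contact_force: [-3.0, -0.4, 14.3]
gripper_width: 0.0171
gripper_force: 55.0
```

Request:
play_rows([
  {"slide": [0, 0, 0.004], "delta_rot": [0, 0, 0], "fingers": -1},
  {"slide": [0, 0, 0], "delta_rot": [0, 0, 0], "fingers": -1},
])

```text
time_s: 8.55
tcp_pos: [0.5458, 0.2314, 0.1081]
eef_rot: [-180.0, 0.2, -154.5]
contact_force: [-1.9, -0.3, 11.8]
gripper_width: 0.0171
gripper_force: 55.0
```

Request:
play_rows([
  {"slide": [0, 0, 0.01], "delta_rot": [0, 0, 0], "fingers": -1},
  {"slide": [0, 0, 0], "delta_rot": [0, 0, 0], "fingers": -1},
  {"slide": [0, 0, 0], "delta_rot": [0, 0, 0], "fingers": -1},
])

```text
time_s: 8.93
tcp_pos: [0.546, 0.2315, 0.1069]
eef_rot: [-180.0, 0.2, -154.5]
contact_force: [-1.9, -1.3, 13.1]
gripper_width: 0.0174
gripper_force: 55.0
```

The force fell from 14.3 N to 11.8 N and then rose again along a lower line, so the punch has tripped. I'm lifting and going back.

Request:
play_rows([
  {"slide": [0, 0, -0.05], "delta_rot": [0, 0, 0], "fingers": -1},
  {"slide": [0, 0, -0.1], "delta_rot": [0, 0, 0], "fingers": -1},
  {"slide": [0, 0, -0.2], "delta_rot": [0, 0, 0], "fingers": -1},
  {"slide": [0, 0, -0.25], "delta_rot": [0, 0, 0], "fingers": -1},
  {"slide": [0, 0, -0.2], "delta_rot": [0, 0, 0], "fingers": -1},
  {"slide": [0, 0, 0], "delta_rot": [0, 0, 0], "fingers": -1},
])

```text
time_s: 9.68
tcp_pos: [0.5457, 0.2316, 0.2275]
eef_rot: [179.9, 0.2, -154.5]
contact_force: [-0.6, 0.3, -3.1]
gripper_width: 0.017
gripper_force: 55.0
```

Request:
play_rows([
  {"slide": [0.08, -0.18, 0], "delta_rot": [0, 0, 0], "fingers": -1},
  {"slide": [0.14, -0.31, 0], "delta_rot": [0, 0, 0], "fingers": -1},
  {"slide": [0.14, -0.31, 0], "delta_rot": [0, 0, 0], "fingers": -1},
  {"slide": [0.14, -0.31, 0], "delta_rot": [0, 0, 0], "fingers": -1},
  {"slide": [0.14, -0.31, 0], "delta_rot": [0, 0, 0], "fingers": -1},
  {"slide": [0.14, -0.31, 0], "delta_rot": [0, 0, 0], "fingers": -1},
  {"slide": [0.14, -0.31, 0], "delta_rot": [0, 0, 0], "fingers": -1},
  {"slide": [0, 0, 0], "delta_rot": [0, 0, 0], "fingers": -1},
])

```text
time_s: 10.68
tcp_pos: [0.5506, -0.1076, 0.2234]
eef_rot: [179.9, -0.1, -154.8]
contact_force: [-0.3, -0.1, -1.9]
gripper_width: 0.0168
gripper_force: 55.0
```

```bash
python3 -c "
from h import *
go(.5524,-.1864,.225)
s=cap('scene','s3.png');t=cap('top','t3.png')
p=r.get_state()['tcp_pos'];print(proj(s,[p[0],p[1],p[2]-.0878]),proj(s,[p[0],p[1],p[2]-.0098]))
j=t['image'][205:280,180:280];u,v=map(int,proj(s,[p[0],p[1],p[2]-.06]));i=s['image'][v-38:v+37,u-50:u+50];print(u,v)
cv2.imwrite('pics/a3.png',np.hstack([cv2.resize(k,(400,300),interpolation=cv2.INTER_CUBIC) for k in(i,j)]))"
```

```text
t 10.68 tcp [ 0.5506 -0.1076  0.2234] rot [ 1.7994e+02 -1.4000e-01 -1.5476e+02] need/0.15 [ 0.213 -0.48  -0.011] F [-0.3 -0.1 -1.9] w 0.0168
level/0.08 [ 0.013 -0.031 -0.   ]
(np.float64(358.2296714807768), np.float64(231.0792578040377)) (np.float64(360.1039808490906), np.float64(202.46657196248464))
358 221
```

View pics/a3.png

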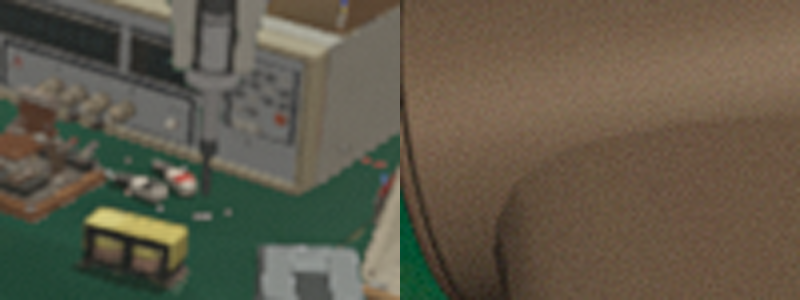

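The punch is held upright: point at scene (359.7,230.5) and guard at (360.7,201.7), both within about 1.5 px of prediction. I'm moving on above the seat.

Request:
play_rows([
  {"slide": [0.105, -0.24, -0.01], "delta_rot": [0, 0, 0], "fingers": -1},
  {"slide": [0.105, -0.24, 0], "delta_rot": [0, 0, 0], "fingers": -1},
  {"slide": [0, 0, 0], "delta_rot": [0, 0, 0], "fingers": -1},
  {"slide": [0, 0, 0], "delta_rot": [0, 0, 0], "fingers": -1},
])

```text
time_s: 11.28
tcp_pos: [0.5543, -0.1822, 0.2258]
eef_rot: [180.0, -0.0, -154.5]
contact_force: [-0.6, 0.8, -2.3]
gripper_width: 0.0172
gripper_force: 55.0
```

```bash
python3 -c "
from h import *
go(.5524,-.1864,.115)"
```

```text
t 11.28 tcp [ 0.5543 -0.1822  0.2258] rot [ 1.7996e+02 -3.0000e-02 -1.5449e+02] need/0.15 [ 0.023 -0.02   0.738] F [-0.6  0.8 -2.3] w 0.0172
level/0.08 [ 0.009 -0.007 -0.   ]
```

Request:
play_rows([
  {"slide": [0.023, -0.02, 0], "delta_rot": [0, 0, 0], "fingers": -1},
  {"slide": [0, 0, 0.05], "delta_rot": [0, 0, 0], "fingers": -1},
  {"slide": [0, 0, 0.08], "delta_rot": [0, 0, 0], "fingers": -1},
  {"slide": [0, 0, 0.08], "delta_rot": [0, 0, 0], "fingers": -1},
  {"slide": [0, 0, 0.08], "delta_rot": [0, 0, 0], "fingers": -1},
  {"slide": [0, 0, 0], "delta_rot": [0, 0, 0], "fingers": -1},
])

```text
time_s: 12.02
tcp_pos: [0.5518, -0.1873, 0.1812]
eef_rot: [179.9, -0.1, -154.5]
contact_force: [0.3, -0.2, -1.3]
gripper_width: 0.0172
gripper_force: 55.0
```

```bash
python3 -c "
from h import *
go(.5524,-.1864,.115)
s=cap('scene')
p=r.get_state()['tcp_pos'];print(proj(s,[p[0],p[1],p[2]-.0878]),proj(s,[p[0],p[1],p[2]-.0098]))
i=s['image'][195:295,335:435]
cv2.imwrite('pics/a4.png',cv2.resize(i,(600,600),interpolation=cv2.INTER_CUBIC))"
```

```text
t 12.03 tcp [ 0.5518 -0.1873  0.1812] rot [ 1.7993e+02 -1.3000e-01 -1.5453e+02] need/0.15 [-0.007  0.003  0.441] F [ 0.3 -0.2 -1.3] w 0.0172
level/0.08 [ 0.016 -0.028 -0.   ]
(np.float64(386.27089568614673), np.float64(254.92527150658748)) (np.float64(389.05141282028376), np.float64(226.54534822359182))
```

View pics/a4.png

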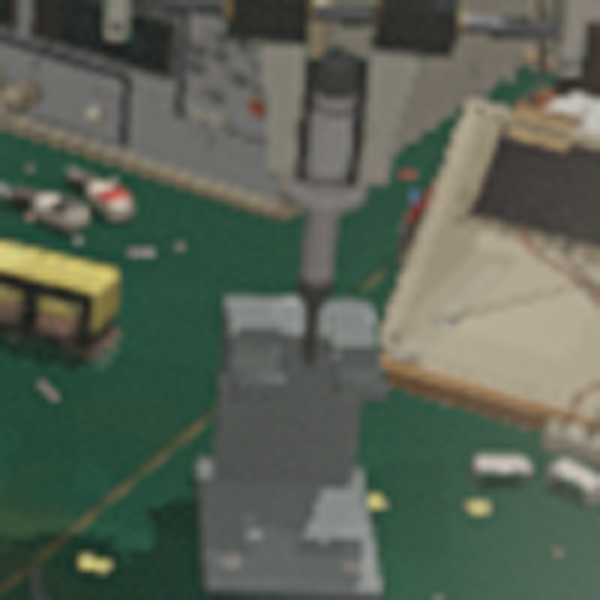

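The nose is entering the slot at crop (312,350), with the prongs on either side, and is centred. I'm lowering on.

Request:
play_rows([
  {"slide": [-0.004, 0.002, 0.08], "delta_rot": [0, 0, 0], "fingers": -1},
  {"slide": [0, 0, 0.1], "delta_rot": [0, 0, 0], "fingers": -1},
  {"slide": [0, 0, 0.1], "delta_rot": [0, 0, 0], "fingers": -1},
  {"slide": [0, 0, 0.08], "delta_rot": [0, 0, 0], "fingers": -1},
  {"slide": [0, 0, 0.03], "delta_rot": [0, 0, 0], "fingers": -1},
  {"slide": [0, 0, 0], "delta_rot": [0, 0, 0], "fingers": -1},
  {"slide": [0, 0, 0], "delta_rot": [0, 0, 0], "fingers": -1},
])

```text
time_s: 12.95
tcp_pos: [0.5534, -0.1869, 0.1247]
eef_rot: [-180.0, 0.0, -154.5]
contact_force: [0.2, -0.6, -0.6]
gripper_width: 0.0175
gripper_force: 55.0
```

```bash
python3 -c "
from h import *
go(.5524,-.1864,.1098)"
```

```text
t 12.95 tcp [ 0.5534 -0.1869  0.1247] rot [-1.7997e+02  4.0000e-02 -1.5451e+02] need/0.15 [0.004 0.006 0.1  ] F [ 0.2 -0.6 -0.6] w 0.0175
level/0.08 [-0.006  0.008 -0.   ]
```

Request:
play_rows([
  {"slide": [0.003, 0.003, 0.05], "delta_rot": [0, 0, 0], "fingers": -1},
  {"slide": [0, 0, 0.035], "delta_rot": [0, 0, 0], "fingers": -1},
  {"slide": [0, 0, 0], "delta_rot": [0, 0, 0], "fingers": -1},
])

```text
time_s: 13.32
tcp_pos: [0.552, -0.1866, 0.1109]
eef_rot: [180.0, -0.1, -154.5]
contact_force: [0.4, 0.7, -0.8]
gripper_width: 0.0175
gripper_force: 55.0
```

Request:
play_rows([
  {"slide": [0, 0, 0.01], "delta_rot": [0, 0, 0], "fingers": -1},
  {"slide": [0, 0, 0], "delta_rot": [0, 0, 0], "fingers": -1},
])

```text
time_s: 13.58
tcp_pos: [0.5524, -0.1867, 0.11]
eef_rot: [180.0, -0.0, -154.5]
contact_force: [0.2, 0.9, -1.5]
gripper_width: 0.017
gripper_force: 55.0
```

Request:
play_rows([
  {"slide": [0, 0, 0.005], "delta_rot": [0, 0, 0], "fingers": -1},
  {"slide": [0, 0, 0], "delta_rot": [0, 0, 0], "fingers": -1},
])

```text
time_s: 13.82
tcp_pos: [0.5526, -0.1867, 0.1098]
eef_rot: [-180.0, 0.0, -154.5]
contact_force: [-2.1, 1.0, 3.6]
gripper_width: 0.0171
gripper_force: 55.0
```

Request:
play_rows([
  {"slide": [0, 0, 0], "delta_rot": [0, 0, 0], "fingers": -0.6},
  {"slide": [0, 0, 0], "delta_rot": [0, 0, 0], "fingers": -0.3},
  {"slide": [0, 0, 0], "delta_rot": [0, 0, 0], "fingers": 0},
  {"slide": [0, 0, 0], "delta_rot": [0, 0, 0], "fingers": 0.5},
  {"slide": [0, 0, 0], "delta_rot": [0, 0, 0], "fingers": 0.5},
  {"slide": [0, 0, 0], "delta_rot": [0, 0, 0], "fingers": 0.5},
  {"slide": [0, 0, -0.05], "delta_rot": [0, 0, 0], "fingers": 0.5},
])

```text
time_s: 14.7
tcp_pos: [0.5519, -0.1866, 0.1165]
eef_rot: [180.0, -0.1, -154.5]
contact_force: [0.8, 0.8, 0.0]
gripper_width: 0.0649
gripper_force: 0.0
```

```bash
python3 -c "
from h import *
go(.5524,-.1864,.1098)"
```

```text
t 14.7 tcp [ 0.5519 -0.1866  0.1165] rot [ 1.7996e+02 -6.0000e-02 -1.5452e+02] need/0.15 [-0.003  0.     0.045] F [0.8 0.8 0. ] w 0.0649
level/0.08 [ 0.008 -0.014 -0.   ]
```

The punch touched the prongs and is released. I'm lifting clear, moving aside and taking a last look.

Request:
play_rows([
  {"slide": [0, 0, -0.2], "delta_rot": [0, 0, 0], "fingers": 0.5},
  {"slide": [0, 0, -0.25], "delta_rot": [0, 0, 0], "fingers": 0.5},
  {"slide": [0, 0, -0.25], "delta_rot": [0, 0, 0], "fingers": 0.5},
  {"slide": [0.28, -0.18, 0], "delta_rot": [0, 0, 0], "fingers": 0.5},
  {"slide": [0.28, -0.18, 0], "delta_rot": [0, 0, 0], "fingers": 0.5},
  {"slide": [0.28, -0.18, 0], "delta_rot": [0, 0, 0], "fingers": 0.5},
  {"slide": [0.28, -0.18, 0], "delta_rot": [0, 0, 0], "fingers": 0.5},
  {"slide": [0.28, -0.18, 0], "delta_rot": [0, 0, 0], "fingers": 0.5},
])

```text
time_s: 15.7
tcp_pos: [0.42, -0.4002, 0.2226]
eef_rot: [-180.0, 0.0, -154.5]
contact_force: [0.6, -0.5, -0.0]
gripper_width: 0.0659
gripper_force: 0.0
```

Request:
play_rows([
  {"slide": [0.28, -0.18, 0], "delta_rot": [0, 0, 0], "fingers": 0.5},
  {"slide": [0.28, -0.18, 0], "delta_rot": [0, 0, 0], "fingers": 0.5},
  {"slide": [0.28, -0.18, 0], "delta_rot": [0, 0, 0], "fingers": 0.5},
  {"slide": [0, 0, 0], "delta_rot": [0, 0, 0], "fingers": 0.5},
  {"slide": [0, 0, 0], "delta_rot": [0, 0, 0], "fingers": 0.5},
])

```text
time_s: 16.32
tcp_pos: [0.3418, -0.5263, 0.2219]
eef_rot: [180.0, 0.0, -154.6]
contact_force: [0.2, 0.5, 0.1]
gripper_width: 0.0658
gripper_force: 0.0
```

```bash
python3 - <<'E'
from h import *
t=cap('top')['image'];s=cap('scene')['image']
f=lambda i,x,y,w,h,W,H:cv2.resize(i[y:y+h,x:x+w],(W,H),interpolation=cv2.INTER_CUBIC)
a=f(t,190,230,70,70,400,400);b=f(t,375,205,70,70,400,400)
c=f(s,345,225,100,75,267,200);d=f(s,205,225,80,40,400,200);c=cv2.copyMakeBorder(c,0,0,0,133,cv2.BORDER_CONSTANT)
cv2.imwrite('pics/c2.png',np.vstack([np.hstack([a,b]),np.hstack([d,c])]))
t0=cv2.imread('pics/top0.png');D=cv2.absdiff(t0,t).max(2)
for n,(x,y,w,h) in dict(caliper=(130,210,50,110),marker=(290,250,70,25),trafo=(305,185,40,25),reel=(460,198,35,32),plate=(195,230,60,70),stand=(375,205,65,65)).items():print(n,(D[y:y+h,x:x+w]>50).sum())
E
```

```text
caliper 0
marker 0
trafo 0
reel 0
plate 0
stand 0
```

View pics/c2.png

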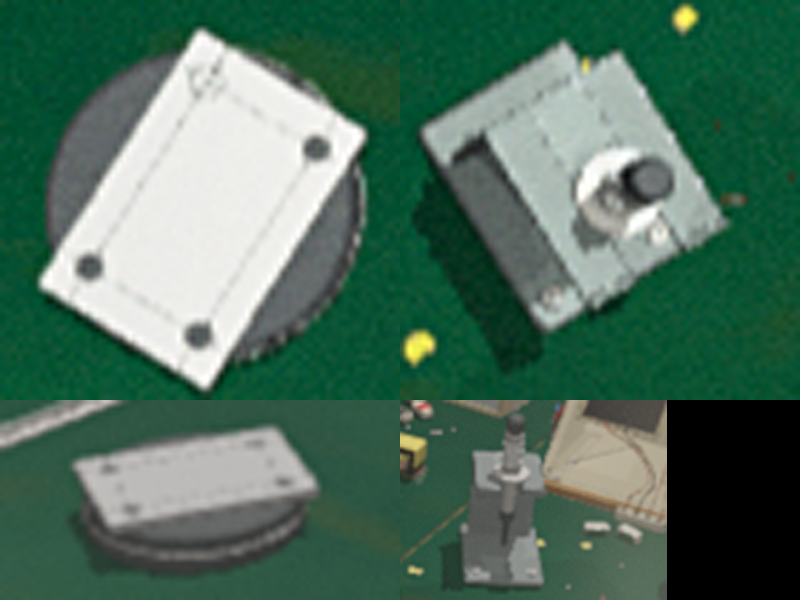

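The punch hangs in the stand as at the start, with its guard at crop (617,193). The plate and the bystanders have not moved. I'm handing in the job.

```bash
python3 -c "
from plant import r
print(r.close_job())"
```

```text
the job is handed in; nothing more can be done
None
```

The job is handed in after about 16 s: the punch's force fell by about 2.5 N as it tripped, with its point by my estimate within about 1 mm of the cross, it hangs upright in the stand again, and the before-and-after pictures show the plate and bystanders unmoved; the hand-in gave no verdict.

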